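Assemble the citrus juicer on its stand

ROBOT

A 6-joint arm with a two-finger parallel gripper is mounted at the origin on a cart in front of the work surface, level with it; the furniture and walls round the work are solid. World frame = base frame: x ahead of the robot, y to its left, z up, the work surface at z = 0. Lengths are in mm, angles in degrees, forces in N, time in s.
With the tool pointing down it reaches from about 350 to 850 mm from the base axis. Payload 8.1 kg.
Tool frame: the origin (TCP) lies between the finger pads; the fingertips stand 22 mm ahead of it and the grasp point (between the pads) lies 3 mm ahead of it (r.nose_length is the z of the fingertips in the tool frame, in mm); z points along the fingers, x is the direction in which the jaws open and shut, and the axes are right-handed (so a half turn about z gives the same grasp; the last joint's range is limited). The gripper opens to 85 mm and grips with 20 to 120 N. Pads are 22 mm wide; open, the fingers measure 114 mm over their backs; the gripper's body (76 mm by 85 mm) begins 54 mm behind the grasp point. The pads swing forward as they close: fully open they stand 13 mm farther back than shut.
Start: joints at [-78.862, 7.471, 85.268, -0, 87.261, -4.893], TCP at [165.718, -576.665, 253.292] pointing down, gripper open.
Joint ranges: [-169.43, 169.43], [-51.17, 129.36], [1.28, 143.12], [-76.62, 256.62], [0, 156.53], [-152.29, 152.29]. Speed limits (degrees/s): [136.94, 136.94, 159.86, 180, 180, 180].

INTERFACE

Orientations are given as [roll, pitch, yaw] about the fixed x, y, z axes, in that order (R = Rz(yaw) Ry(pitch) Rx(roll)).
In Python, from bench import r gives the robot as it stands.
- The arm moves only by the shell command python3 -m jog 'ROWS' [FORCE]. ROWS is JSON, a list of rows, each a list of 5 numbers: the shift along the tool's x, y, z in m, then the turn about the tool's z in degrees, then the opening in per cent of the stroke, from 0 (shut) to 100 (fully open). A call has 1 to 8 rows; each row is the pose to reach, as a shift and turn from the pose measured when the call began, along the tool's axes at that moment; what a row does not reach only later rows make up. A row lasts 1/10 s, in which the tool goes at most 50 mm and 8.59 degrees, less where a joint would pass 70% of its speed; a pose out of reach is approached as far as the arm can. A call with a gripper value outside its range is refused whole. The fingers move at their own pace and stop on an object; FORCE is the grip in N (left out, the last holds). Time passes only in rows, so rows that repeat a pose let the fingers close. It gives the time, the measured TCP pose, the force and the opening at its end, in the units of the state.
- r.sense(): the state, without advancing time (a new reading comes with each control period).
- r.snapshot(name): name is "scene" or "top" or "wrist"; returns a dict with "image" (480x640x3 uint8, red, green, blue), "K" (3x3 intrinsics, pixels), "distortion" ([k1, k2, p1, p2, k3] as OpenCV has them; the pictures are not rectified), "T" (4x4, takes a point from camera to world coordinates); the wrist camera has in their place "tool_from_camera" (4x4, takes a point from camera to tool coordinates, whose origin is the TCP and whose axes are the tool frame's). Camera axes: x right, y down, z forward; pixel columns grow to the right and rows downward; lengths in mm; the calibration is good to about 2 mm. A picture is of the moment at which its call begins: read the wrist's pose just before it. There is no depth.
- r.hand_in(): hands the job in, once; it reports no verdict.
Trained networks look in a picture, given as the dict that the camera call returned (one of the last four; its "shot" number tells which), for a name from the list of things; names that differ only in an ending like _2 or _b are one class to them, and where a whole thing is asked for, a point or a joint stands for the part that bears it (a point fixed in the world has none). Each returns a list of dicts, best first, with "conf" (0 to 1); they miss things now and then, are a little off and sometimes report something else, mostly with a low value. They report only what shows in the picture. A call takes as long as a camera call. They do not tell look-alikes from the thing itself.
- r.search_frame(picture, label): "bbox" ([left, top, right, bottom] in pixels, round what is visible of it).
- r.pinpoint(picture, label): "uv" ([column, row] in pixels: a listed point, or the origin of a listed thing).
The state is a dict: "time": time; "joint_pos": joint angles; "qd": joint speeds; "joint_efforts": joint torques, N m; "tool_pos": TCP position; "tcp_rot": TCP orientation; "ft_force": force on the tool from outside, world axes, zero at the start; "wrist_torque": the same for the moment, N m; "finger_gap": finger opening in mm.
Only numpy, scipy, OpenCV 4.12 (cv2) and the standard library are available. Lean on these libraries where they do the work, as an engineer would, in place of code of your own. Each camera call takes 0.05 s, during which the arm holds its last target. There are 200 camera calls.

TASK

Put the citrus juicer together so the lemons can be pressed. First set the steel juice cup upright inside the collar of the round wooden stand, flat on its floor; then put the reamer (the disc with the ribbed cone, not the flat storage lid) on the cup, cone up, with its disc lying level on the rim, and let go.

Things in the scene. Friction and masses are not known exactly. Their poses are not given: they have to be found in the camera images.
- cup: Open round juice cup of plain steel, straight sides, 58 mm outside diameter, 75 mm high, walls 3 mm (mouth 52 mm across); a perforated strainer sits fixed inside, its top 22 mm below the rim. It starts empty and upright on the worktop. Origin: centre of its underside; z points up out of the mouth.
- reamer: Steel reamer, 69 mm high, upright. From below: tapered spigot 12 mm long (34 to 46 mm across) that drops loosely into the cup; slotted disc, 68 mm across, 12 to 19 mm above the origin; ribbed cone, straight, 36 mm across from 19 to 50 mm (grip here), then domed. Origin: centre of the underside, z up; 63 mm above the cup's origin when seated. A flat 68 mm lid with a knob is a look-alike.
- pocket (a point): Centre of the pocket's floor in the fixed stand, 18 mm above the worktop; z up. The stand is a round wooden foot of 124 mm diameter, 18 mm thick, carrying a steel collar that rises 22 mm above the pocket's floor, inside diameter 74 mm at the floor, flared to 88 mm at the top (94 mm outside). The cup goes in here.
There are look-alikes about, which are no part of the job. Leave any pink or red look-alike of the reamer alone.

How it is judged:
By the outcome, as a careful person would: the job done as asked, in the order asked, and still so for the second after the job is handed in, with the robot touching nothing.
It also fails if it takes over 58 s, if anything falls off the work surface, if the arm or the gripper's body presses on something with over 40 N, if the wrist force passes 120 N, or if a joint passes its speed limit or range.

## Working session

There is one attempt and no reset: what is moved stays moved. The work goes in short steps, Python scripts to look and compute and a shell command to move; the robot and the scene stay as the last step left them, time stands still between calls to the robot, and variables do not carry over. Pictures are saved under pics/ and viewed, about 8 in all and at most 12, crops included, and the job is handed in when it is done.

```bash
ls; mkdir -p pics; cat > h.py <<'E'
import numpy as np, cv2
from bench import r
from scipy.spatial.transform import Rotation as R
def camT(s, st=None):
    if "T" in s: return np.array(s["T"])
    st=st or r.sense(); T=np.eye(4); T[:3,:3]=R.from_euler('xyz',st["tcp_rot"],degrees=True).as_matrix(); T[:3,3]=st["tool_pos"]
    return T@np.array(s["tool_from_camera"])
def ray(s,uv,T):
    p=cv2.undistortPoints(np.array([[uv]],float),np.array(s["K"]),np.array(s["distortion"]))[0,0]
    return T[:3,3],T[:3,:3]@np.array([p[0],p[1],1.])
def onz(s,uv,z,T):
    o,d=ray(s,uv,T); return o+d*(z-o[2])/d[2]
def proj(s,P,T):
    Ti=np.linalg.inv(T); rv=cv2.Rodrigues(Ti[:3,:3])[0]
    return cv2.projectPoints(np.array(P,float).reshape(-1,3),rv,Ti[:3,3],np.array(s["K"]),np.array(s["distortion"]))[0][:,0]
def tri(*rs):
    A=np.zeros((3,3));b=np.zeros(3)
    for o,d in rs:
        d=d/np.linalg.norm(d);M=np.eye(3)-np.outer(d,d);A+=M;b+=M@o
    return np.linalg.solve(A,b)
def save(s,n): cv2.imwrite(f"pics/{n}.png",np.ascontiguousarray(s["image"][:,:,::-1]))
E
python3 - <<'E'
from h import *
S={}
print(r.sense())
for c in("top","scene","wrist"):
    s=r.snapshot(c);save(s,c);T=camT(s)
    print(c,T[:3,3].round())
    for l in("cup","reamer","pocket"):
        print(l,[(np.round(d["bbox"]),round(d["conf"],2)) for d in (r.search_frame(s,l) if l!="pocket" else [])],
          [(np.round(d["uv"]),round(d["conf"],2),onz(s,d["uv"],18 if l=="pocket" else 0,T).round()) for d in r.pinpoint(s,l)])
E
```

```text
pics
{'time': 0.0, 'joint_pos': array([-7.88612999e+01,  7.51452288e+00,  8.53300824e+01, -6.29038706e-04,
        8.72622369e+01, -4.89293328e+00]), 'qd': array([ 0.05517315,  0.03119546,  0.06872709,  0.03051811, -0.18230418,
       -0.0154398 ]), 'joint_efforts': array([ 6.48841160e-05, -5.69385087e+01, -5.00557208e+01,  2.27654499e-05,
        1.45245643e-02,  4.51850440e-06]), 'tool_pos': array([ 165.61948116, -576.14992213,  252.24280767]), 'tcp_rot': array([-1.79991513e+02,  1.06506376e-01, -7.39683281e+01]), 'ft_force': array([-0.52039132,  0.59863606,  0.36998609]), 'wrist_torque': array([-0.00229695, -0.01965727, -0.03444283]), 'finger_gap': 85.43880597302824}
top [ 403.  123. 1471.]
cup [(array([472., 242., 506., 265.]), 0.84)] [(array([483., 255.]), 0.96, array([ 483., -348.,    0.]))]
reamer [(array([347., 200., 367., 226.]), 0.92), (array([384., 207., 405., 230.]), 0.86), (array([286., 246., 311., 269.]), 0.8), (array([115., 271., 140., 295.]), 0.76)] [(array([355., 208.]), 0.94, array([607.,   5.,  -0.])), (array([298., 256.]), 0.88, array([470., 160.,   0.])), (array([393., 218.]), 0.86, array([ 580., -100.,    0.])), (array([131., 283.]), 0.57, array([388., 614.,   0.]))]
pocket [] [(array([357., 264.]), 0.68, array([452.,  -1.,  18.])), (array([483., 254.]), 0.29, array([ 484., -345.,   18.]))]
scene [ -44.  645. 1446.]
cup [(array([420., 132., 439., 160.]), 0.62)] [(array([428., 151.]), 0.74, array([ 481., -367.,    0.]))]
reamer [(array([307., 243., 333., 265.]), 0.72), (array([316., 187., 338., 207.]), 0.62), (array([345., 167., 361., 186.]), 0.62), (array([204., 375., 231., 403.]), 0.58)] [(array([318., 257.]), 0.86, array([471., 160.,   0.])), (array([325., 200.]), 0.86, array([594.,   5.,   0.])), (array([354., 180.]), 0.84, array([ 582., -112.,    0.])), (array([218., 390.]), 0.59, array([387., 627.,   0.]))]
pocket [] []
wrist [ 241. -555.  373.]
cup [] []
reamer [] []
pocket [] []
```

View pics/top.png

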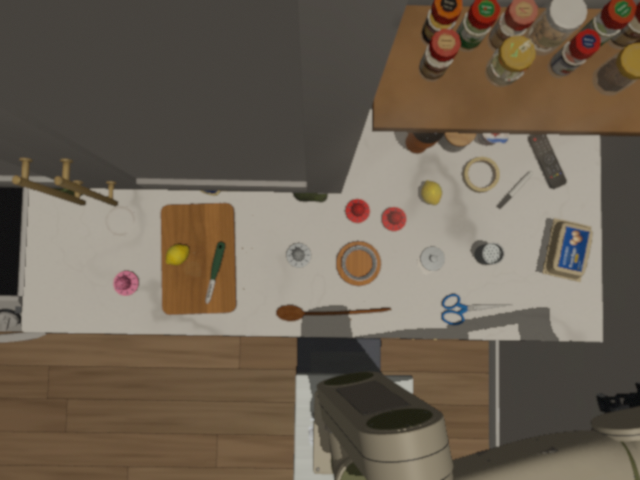

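View pics/scene.png

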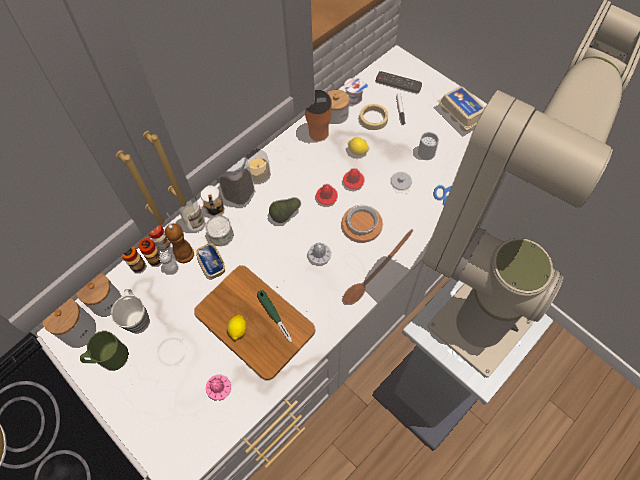

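```bash
cat >> h.py <<'E'
def go(P,yaw=None,st=None):
    st=st or r.sense(); M=R.from_euler('xyz',st["tcp_rot"],degrees=True)
    d=M.inv().apply(np.array(P)-st["tool_pos"])/1000
    print("tcp",st["tool_pos"].round(1),st["tcp_rot"].round(1),"shift",d.round(4), "turn", None if yaw is None else -(yaw-st["tcp_rot"][2]))
E
python3 - <<'E'
from h import *
a=r.snapshot("top");b=r.snapshot("scene");Ta,Tb=camT(a),camT(b)
for n,u,v in(("cup",[483,255],[428,151]),("reamer",[298,256],[318,257]),("pocket",[357,264],[362,223])):
    print(n,tri(ray(a,u,Ta),ray(b,v,Tb)).round())
# cup by bbox extents, reprojected
ca=[r.search_frame(x,"cup")[0]["bbox"] for x in(a,b)]
def bb(s,T,P):
    t=np.linspace(0,6.28,60);o=np.vstack([np.c_[P[0]+29*np.cos(t),P[1]+29*np.sin(t),0*t+z] for z in(0,75)])
    q=proj(s,o,T);return np.r_[q.min(0),q.max(0)]
from scipy.optimize import least_squares
f=lambda p:np.r_[bb(a,Ta,p)-ca[0],bb(b,Tb,p)-ca[1]]
q=least_squares(f,[483,-352]);print("cup fit",q.x.round(1),q.fun.round(1))
im=np.hstack([cv2.resize(a["image"][180:300,270:460],None,fx=2.1,fy=2.1,interpolation=2),cv2.resize(b["image"][150:270,290:480],None,fx=2.1,fy=2.1,interpolation=2)])
save({"image":im},"crop1")
go([483,-352,220],-74)
E
```

```text
cup [ 478. -346.   24.]
reamer [472. 160.  -1.]
pocket [450.  -2.  22.]Traceback (most recent call last):
  File "<stdin>", line 6, in <module>
IndexError: list index out of range
```

```bash
python3 - <<'E'
from h import *
a=r.snapshot("top");b=r.snapshot("scene");Ta,Tb=camT(a),camT(b)
ca=[[472,242,506,265],[420,132,439,160]]
def bb(s,T,P):
    t=np.linspace(0,6.28,60);o=np.vstack([np.c_[P[0]+29*np.cos(t),P[1]+29*np.sin(t),0*t+z] for z in(0,75)])
    q=proj(s,o,T);return np.r_[q.min(0),q.max(0)]
from scipy.optimize import least_squares
f=lambda p:np.r_[bb(a,Ta,p)-ca[0],bb(b,Tb,p)-ca[1]]
q=least_squares(f,[483,-352]);print("cup fit",q.x.round(1),q.fun.round(1))
im=np.hstack([cv2.resize(a["image"][180:300,270:460],None,fx=2.1,fy=2.1,interpolation=2),cv2.resize(b["image"][150:270,290:480],None,fx=2.1,fy=2.1,interpolation=2)])
im=np.vstack([im,np.hstack([cv2.resize(s["image"][y:y+60,x:x+95],(399,252)) for s,x,y in((a,450,220),(b,385,115))])])
save({"image":im},"crop1")
go([483,-352,220],-74)
print(camT(r.snapshot("wrist")).round(2))
E
```

```text
cup fit [ 482.6 -354.9] [ 2.4  1.  -0.7  1.  -2.8 -0.3 -0.4  0.3]
tcp [ 165.7 -576.7  253.3] [-180.   -0.  -74.] shift [-0.1283 -0.367   0.0333] turn 0.03188412182281297
[[ 2.8000e-01 -9.1000e-01 -3.0000e-01  2.4132e+02]
 [-9.6000e-01 -2.6000e-01 -9.0000e-02 -5.5501e+02]
 [ 0.0000e+00  3.1000e-01 -9.5000e-01  3.7308e+02]
 [ 0.0000e+00  0.0000e+00  0.0000e+00  1.0000e+00]]
```

View pics/crop1.png

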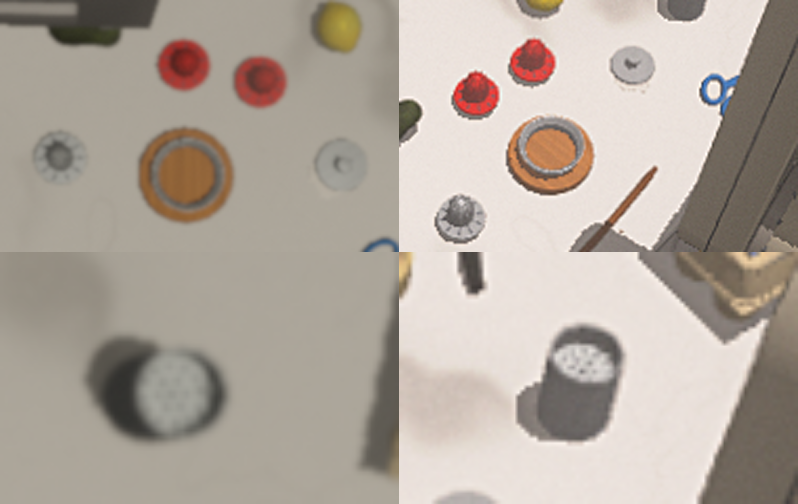

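The steel disc with the ribbed cone (top image 298,255) is the reamer. The other candidates are red (357,210 and 393,218), pink (126,283), and the flat lid with a knob (432,258). The cup is at (489,253) and the stand at (358,263). I'm moving over the cup now.

```bash
python3 -m jog '[[-0.128,-0.37,0.03,0,100],[-0.128,-0.37,0.03,0,100],[-0.128,-0.37,0.03,0,100],[-0.128,-0.37,0.03,0,100],[-0.128,-0.37,0.03,0,100],[-0.128,-0.37,0.03,0,100],[-0.128,-0.37,0.03,0,100],[-0.128,-0.37,0.03,0,100]]'
python3 -m jog '[[0,0,0,0,100]]'
python3 - <<'E'
from h import *
st=r.sense();s=r.snapshot("wrist");save(s,"w1");T=camT(s,st)
print(r.search_frame(s,"cup"),r.pinpoint(s,"cup"))
for d in r.pinpoint(s,"cup"): print(onz(s,d["uv"],0,T))
print(proj(s,[[482,-354,0],[482,-354,75]],T))
go([482,-354,150])
E
```

```text
time: 2.0
tool_pos: [487.8, -349.6, 223.3]
tcp_rot: [-180.0, -0.0, -73.9]
ft_force: [0.2, -0.9, 0.1]
finger_gap: 85.7
time: 2.1
tool_pos: [491.3, -345.8, 222.6]
tcp_rot: [-179.9, 0.1, -73.6]
ft_force: [0.3, 0.2, -0.6]
finger_gap: 85.3
[{'bbox': [285.8, 184.0, 368.4, 280.8], 'conf': 0.69}] [{'uv': [329.9, 215.5], 'conf': 0.79}]
[ 483.11864674 -357.84692445    0.        ]
[[325.37652861 215.48392557]
 [326.79285201 242.40285089]]
tcp [ 487.3 -350.1  223.3] [180.   -0.  -73.9] shift [0.0022 0.0062 0.0733] turn None
```

View pics/w1.png

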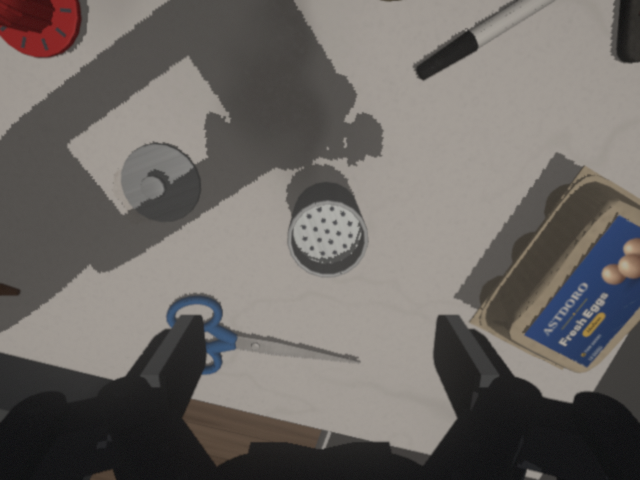

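The cup's rim is centred near (328,238), and the lid is at (160,182), well clear. I'm descending onto the cup at about (484,-355).

```bash
python3 - <<'E'
from h import *
go([484,-355,55])
E
```

```text
tcp [ 487.3 -350.1  223.3] [180.   -0.  -73.9] shift [0.0037 0.0045 0.1683] turn None
```

```bash
python3 -m jog '[[0.0037,0.0045,0.04,0,100],[0.0037,0.0045,0.08,0,100],[0.0037,0.0045,0.12,0,100],[0.0037,0.0045,0.145,0,100],[0.0037,0.0045,0.168,0,100],[0.0037,0.0045,0.168,0,100]]' 50
python3 - <<'E'
from h import *
for i in range(3): st=r.sense();print(st["tool_pos"].round(1));r.snapshot("top")
s=r.snapshot("wrist");save(s,"w2")
E
```

```text
time: 2.9
tool_pos: [480.4, -354.3, 51.4]
tcp_rot: [179.8, 0.3, -74.1]
ft_force: [-0.3, 0.3, 0.0]
finger_gap: 85.5
[ 480.4 -354.3   51.4]
[ 481.8 -355.2   53.8]
[ 483.1 -355.9   55.7]
```

View pics/w2.png

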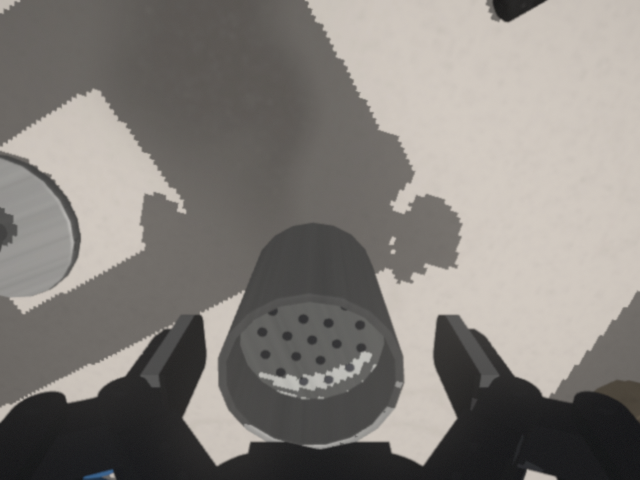

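The cup sits between the fingers, its rim centred near (312,370). I'll check its offset in tool coordinates.

```bash
python3 - <<'E'
from h import *
st=r.sense();s=r.snapshot("wrist");T=camT(s,st)
p=onz(s,[311,370],75,T);print(p, r.sense()["tool_pos"]);go([p[0],p[1],56])
print([ (d["uv"],onz(s,d["uv"],0,T)) for d in r.pinpoint(s,"cup")])
t=np.linspace(0,6.28,60);q=proj(s,np.c_[p[0]+29*np.cos(t),p[1]+29*np.sin(t),0*t+75],T);print(q.min(0),q.max(0))
E
```

```text
[ 487.12211167 -353.28995925   75.        ] [ 484.85392445 -356.46031843   57.64764268]
tcp [ 484.9 -356.5   57.6] [-179.9   -0.2  -74. ] shift [-0.0024 -0.0031  0.0016] turn None
[([311.7, 280.0], array([ 483.43269352, -353.38899884,    0.        ]))]
[215.01437552 282.30614999] [406.75978253 445.15503698]
```

```bash
python3 -m jog '[[-0.002,-0.002,0.002,0,100],[-0.002,-0.002,0.002,0,60],[-0.002,-0.002,0.002,0,40],[-0.002,-0.002,0.002,0,40],[-0.002,-0.002,0.002,0,40],[-0.002,-0.002,0.002,0,40]]' 50
python3 -m jog '[[0,0,0,0,40],[0,0,0,0,40]]'
```

```text
time: 3.8
tool_pos: [486.7, -353.9, 56.1]
tcp_rot: [-179.9, -0.2, -74.0]
ft_force: [-0.3, 0.8, 5.5]
finger_gap: 56.0
time: 4.0
tool_pos: [486.7, -353.9, 56.1]
tcp_rot: [-179.9, -0.2, -74.0]
ft_force: [0.5, 0.5, 3.8]
finger_gap: 56.2
```

```bash
python3 -m jog '[[0,0,-0.03,0,30],[0,0,-0.07,0,30],[0,0,-0.11,0,30],[0,0,-0.13,0,30],[0,0,-0.13,0,30]]' 50
python3 -m jog '[[-0.04,-0.008,0,0,30],[-0.09,-0.016,0,0,30],[-0.14,-0.026,0,0,30],[-0.19,-0.035,0,0,30],[-0.24,-0.044,0,0,30],[-0.29,-0.054,0,0,30],[-0.33,-0.062,0,0,30],[-0.348,-0.065,0,0,30]]'
python3 -m jog '[[0,0,0,0,30],[0,0,0,0,30]]'
python3 - <<'E'
from h import *
st=r.sense();s=r.snapshot("wrist");T=camT(s,st);save(s,"w3")
for d in r.pinpoint(s,"pocket"):print(d,onz(s,d["uv"],18,T))
s2=r.snapshot("top");T2=camT(s2);save(s2,"t2")
for d in r.pinpoint(s2,"pocket"):print(d,onz(s2,d["uv"],18,T2))
print(r.pinpoint(s,"cup"));go([451,-2,180])
E
```

```text
time: 4.5
tool_pos: [487.7, -354.9, 189.8]
tcp_rot: [-179.7, -0.5, -74.0]
ft_force: [-0.5, -0.7, -2.8]
finger_gap: 56.0
time: 5.3
tool_pos: [451.9, 1.0, 184.1]
tcp_rot: [-179.9, -0.4, -73.8]
ft_force: [0.4, -1.0, -1.9]
finger_gap: 56.0
time: 5.5
tool_pos: [450.5, 1.4, 181.7]
tcp_rot: [179.9, -0.3, -73.7]
ft_force: [0.1, 0.2, -1.8]
finger_gap: 56.1
{'uv': [331.0, 217.9], 'conf': 0.96} [454.92887259  -7.33859395  18.        ]
[{'uv': [318.3, 286.5], 'conf': 0.96}]
tcp [452.   -0.  183.8] [-179.9   -0.4  -73.9] shift [0.0016 0.0015 0.0038] turn None
```

View pics/w3.png

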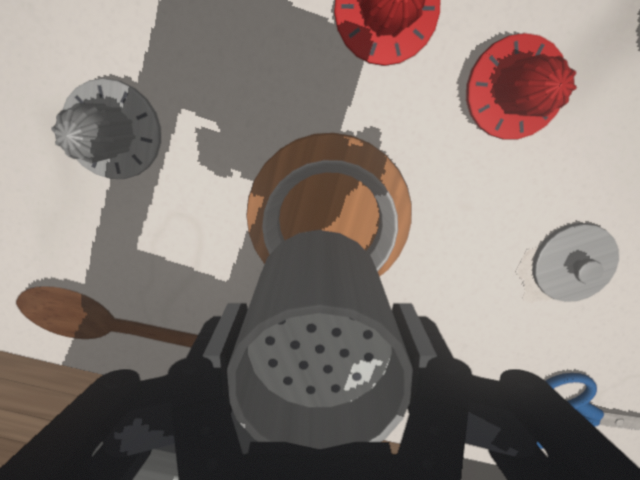

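The view shows the stand's foot from (247,132) to its right edge at column 411, with the held cup in front of it. I'll compute the relative offset.

```bash
python3 - <<'E'
from h import *
from scipy.optimize import least_squares
st=r.sense();s=r.snapshot("wrist");T=camT(s,st);print(st["tool_pos"])
t=np.linspace(0,6.283,200)
def f(p):
    q=proj(s,np.c_[p[0]+62*np.cos(t),p[1]+62*np.sin(t),0*t+18],T);return [q[:,0].min()-247,q[:,0].max()-411,q[:,1].min()-132]
q=least_squares(f,[452,-3]);print("foot",q.x,q.fun)
for d in r.pinpoint(s,"pocket"):print(onz(s,d["uv"],18,T))
print("cup",[onz(s,d["uv"],st["tool_pos"][2]-56,T) for d in r.pinpoint(s,"cup")])
E
```

```text
[ 4.51952030e+02 -1.01521705e-02  1.83777758e+02]
foot [455.46556437  -7.83948933] [-1.79610871  1.80688947  0.21218743]
[455.16399339  -5.84259843  18.        ]
cup [array([448.47099374,  -1.20346644, 127.77775758])]
```

```bash
python3 -m jog '[[0.006,-0.0034,0.03,0,30],[0.006,-0.0034,0.06,0,30],[0.006,-0.0034,0.078,0,30],[0.006,-0.0034,0.078,0,30],[0.006,-0.0034,0.078,0,30]]'
python3 - <<'E'
from h import *
st=r.sense();s=r.snapshot("wrist");T=camT(s,st);save(s,"w4");print(st["tool_pos"])
for d in r.pinpoint(s,"pocket"):print(d,onz(s,d["uv"],18,T))
for d in r.pinpoint(s,"cup"):print("cup",d,onz(s,d["uv"],st["tool_pos"][2]-56,T))
b=r.snapshot("scene");a=r.snapshot("top")
im=np.hstack([s["image"],np.vstack([cv2.resize(b["image"][180:260,310:416],(318,240)),cv2.resize(a["image"][220:300,305:411],(318,240))])])
save({"image":cv2.resize(im,None,fx=.83,fy=.83)},"w4")
E
```

```text
time: 6.4
tool_pos: [457.3, -5.1, 106.5]
tcp_rot: [-179.9, -0.4, -73.9]
ft_force: [0.0, 0.2, -1.6]
finger_gap: 55.7
[457.34448764  -5.08433366 106.53960814]
cup {'uv': [319.4, 285.7], 'conf': 0.91} [455.04746831  -6.33513466  50.53960814]
```

View pics/w4.png

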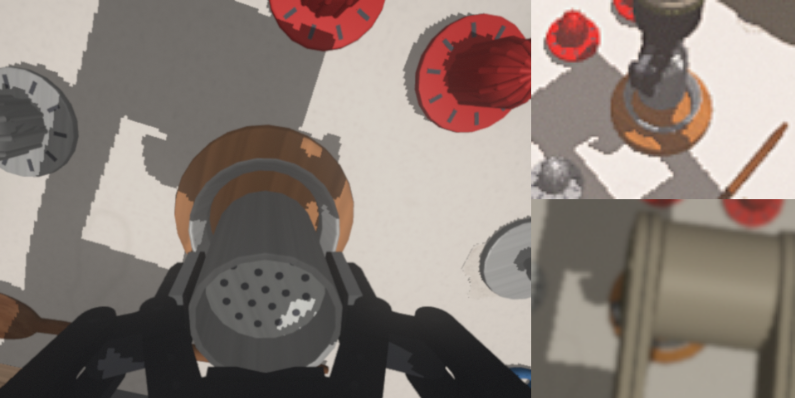

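The wrist view shows the collar (outer edge about 229 to 407, top at row 190 in raw pixels) and the foot (211 to 426, top at row 151). I'll fit both.

```bash
python3 - <<'E'
from h import *
from scipy.optimize import least_squares
st=r.sense();s=r.snapshot("wrist");T=camT(s,st);print(st["tool_pos"])
t=np.linspace(0,6.283,200)
for R_,z,g in((62,18,(211,426.5,151)),(47,40,(229,407,190))):
    def f(p):
        q=proj(s,np.c_[p[0]+R_*np.cos(t),p[1]+R_*np.sin(t),0*t+z],T);return [q[:,0].min()-g[0],q[:,0].max()-g[1],q[:,1].min()-g[2]]
    q=least_squares(f,[452,-3]);print(q.x,q.fun)
E
```

```text
[458.31112719  -5.01813628 107.58548507]
[454.56702271  -6.78483725] [-2.55627925  2.57665037  0.39593755]
[453.3443284   -6.54746362] [-2.96204297  2.98852427  0.40090439]
```

```bash
python3 -m jog '[[0.0005,0.0022,0.008,0,30],[0.0005,0.0022,0.018,0,30],[0.0005,0.0022,0.025,0,30],[0.0005,0.0022,0.029,0,30],[0.0005,0.0022,0.029,0,30]]'
python3 -m jog '[[0,0,0.001,0,30],[0,0,0.002,0,30],[0,0,0.003,0,30],[0,0,0.004,0,30]]'
```

```text
time: 7.2
tool_pos: [455.4, -6.1, 77.1]
tcp_rot: [-179.9, -0.4, -73.9]
ft_force: [0.3, -0.0, -2.6]
finger_gap: 56.2
time: 7.6
tool_pos: [455.8, -6.2, 74.0]
tcp_rot: [-179.9, -0.4, -73.9]
ft_force: [-7.4, -0.7, 15.1]
finger_gap: 55.9
```

```bash
python3 -m jog '[[0,0,-0.001,0,45],[0,0,-0.001,0,70],[0,0,-0.001,0,100],[0,0,-0.001,0,100],[0,0,-0.001,0,100]]'
python3 -m jog '[[0,0,-0.03,0,100],[0,0,-0.07,0,100],[0,0,-0.11,0,100],[0,0,-0.13,0,100],[0,0,-0.13,0,100]]'
python3 - <<'E'
from h import *
st=r.sense();s=r.snapshot("wrist");T=camT(s,st);save(s,"w5");print(st["tool_pos"])
for l in("cup","pocket"):
  for d in r.pinpoint(s,l):print(l,d,onz(s,d["uv"],18,T))
go([471,160,200],-74)
E
```

```text
time: 8.1
tool_pos: [455.9, -6.2, 75.1]
tcp_rot: [-179.8, -0.4, -73.9]
ft_force: [0.4, -0.6, -0.1]
finger_gap: 85.4
time: 8.6
tool_pos: [457.6, -5.7, 209.3]
tcp_rot: [-179.5, -0.5, -73.9]
ft_force: [0.5, -0.3, 0.6]
finger_gap: 85.1
[457.61330722  -5.69612754 209.25916395]
cup {'uv': [315.0, 217.4], 'conf': 0.82} [454.16486836  -5.157885    18.        ]
tcp [454.8  -5.4 204. ] [-179.9   -0.4  -73.9] shift [-0.1544 -0.0615  0.0032] turn 0.12100898892119005
```

View pics/w5.png

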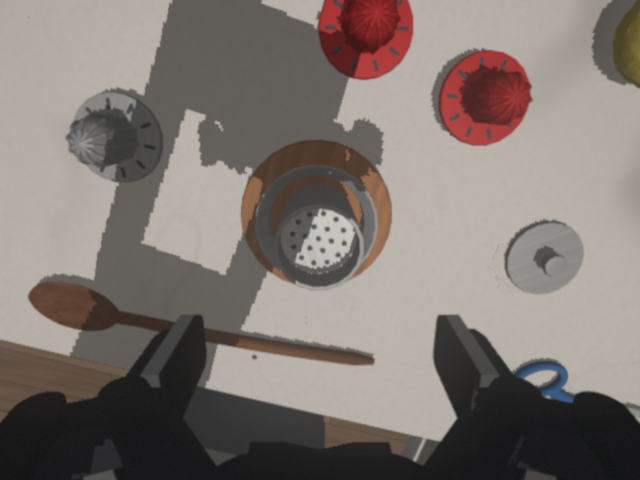

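The cup stands upright in the collar, with its rim at about (319,247). Next I'm going over the steel reamer, seen here at (112,135).

```bash
python3 - <<'E'
from h import *
st=r.sense();s=r.snapshot("wrist");T=camT(s,st);print(st["tool_pos"])
print("rim",onz(s,[319,247],93,T))
for d in r.pinpoint(s,"reamer"):print(d,onz(s,d["uv"],0,T))
E
python3 -m jog '[[-0.04,-0.015,0.003,0,100],[-0.09,-0.035,0.003,0,100],[-0.13,-0.05,0.003,0,100],[-0.154,-0.061,0.003,0,100],[-0.154,-0.061,0.003,0,100],[-0.154,-0.061,0.003,0,100],[-0.154,-0.061,0.003,0,100]]'
python3 - <<'E'
from h import *
for k in range(2):
    st=r.sense();s=r.snapshot("wrist");T=camT(s,st)
st=r.sense();s=r.snapshot("wrist");T=camT(s,st);save(s,"w6");print(st["tool_pos"])
for d in r.pinpoint(s,"reamer"):print(d,onz(s,d["uv"],0,T))
for d in r.search_frame(s,"reamer"):print(d)
print(proj(s,[[471,160,0],[471,160,69]],T))
go([471,160,45])
E
```

```text
[454.80143788  -5.38321641 204.00698149]
rim [453.08949655  -6.56938528  93.        ]
{'uv': [481.6, 95.3], 'conf': 0.8} [ 575.23085858 -101.88089394    0.        ]
{'uv': [365.4, 22.0], 'conf': 0.73} [ 5.98076240e+02 -3.07176479e-01  0.00000000e+00]
{'uv': [126.1, 133.3], 'conf': 0.62} [471.13198549 156.08785281   0.        ]
time: 9.55
tool_pos: [469.7, 158.7, 198.5]
tcp_rot: [179.9, -0.3, -73.9]
ft_force: [0.4, -0.2, 0.0]
finger_gap: 85.5
[470.04709093 158.47478863 199.04254845]
{'uv': [321.3, 208.0], 'conf': 0.91} [471.61348228 155.8579829    0.        ]
{'uv': [560.3, 110.2], 'conf': 0.84} [596.3263943    1.00801654   0.        ]
{'bbox': [275.8, 170.7, 368.2, 255.3], 'conf': 0.83}
{'bbox': [528.3, 59.8, 640.0, 156.6], 'conf': 0.82}
{'bbox': [633.7, 163.8, 639.2, 205.4], 'conf': 0.56}
[[316.23666036 207.34390497]
 [316.08001678 232.26171118]]
tcp [470.3 158.8 199.5] [-180.    -0.3  -74. ] shift [-0.0019 -0.001   0.1545] turn None
```

View pics/w6.png

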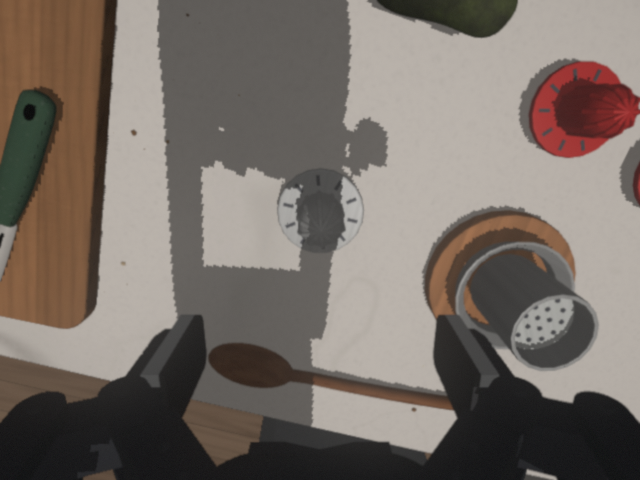

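The steel reamer's disc is centred near (320,210), with nothing close enough to foul the fingers. I'm descending to it.

```bash
python3 -m jog '[[0.0005,-0.0006,0.04,0,100],[0.0005,-0.0006,0.08,0,100],[0.0005,-0.0006,0.12,0,100],[0.0005,-0.0006,0.14,0,100],[0.0005,-0.0006,0.146,0,100],[0.0005,-0.0006,0.146,0,100]]' 40
python3 -m jog '[[0,0,0,0,100],[0,0,0,0,100]]'
python3 - <<'E'
from h import *
r.snapshot("top");st=r.sense();s=r.snapshot("wrist");T=camT(s,st);save(s,"w7");print(st["tool_pos"])
for d in r.pinpoint(s,"reamer"):print(d,onz(s,d["uv"],0,T))
go([471,157,46])
E
```

```text
time: 10.4
tool_pos: [470.8, 157.2, 53.0]
tcp_rot: [179.9, -0.3, -74.0]
ft_force: [-0.3, 0.2, 0.0]
finger_gap: 85.5
time: 10.6
tool_pos: [472.3, 157.5, 54.9]
tcp_rot: [-179.9, -0.3, -74.0]
ft_force: [-0.0, 0.2, -0.2]
finger_gap: 85.1
[472.17135927 157.5104428   54.79862374]
tcp [471.7 157.5  54.3] [-180.    -0.3  -74. ] shift [0.0002 0.0008 0.0083] turn None
```

View pics/w7.png

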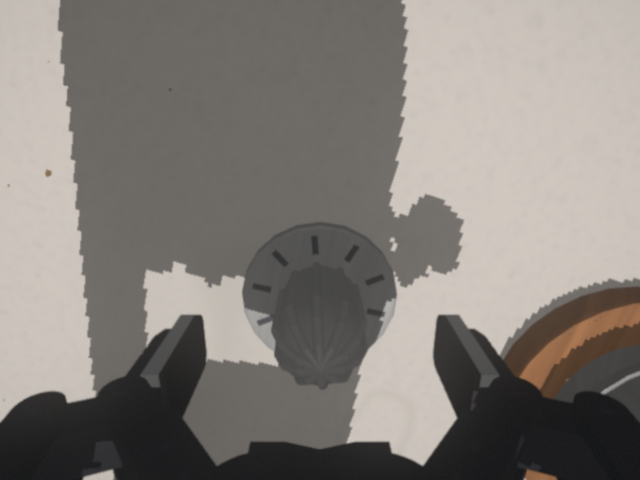

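The cone is between the open fingers, and the disc spans columns 243 to 396 with its top at row 222.

```bash
python3 - <<'E'
from h import *
from scipy.optimize import least_squares
st=r.sense();s=r.snapshot("wrist");T=camT(s,st)
t=np.linspace(0,6.283,200);g=(243,396,222)
def f(p):
    q=proj(s,np.c_[p[0]+34*np.cos(t),p[1]+34*np.sin(t),0*t+19],T);return [q[:,0].min()-g[0],q[:,0].max()-g[1],q[:,1].min()-g[2]]
q=least_squares(f,[472,157]);print(q.x,q.fun);go([*q.x,46])
print(onz(s,[322,382],66,T))
E
```

```text
[472.70573341 157.25739139] [-2.66546214  2.6767545   0.32559008]
tcp [471.5 157.4  54. ] [-180.    -0.3  -74. ] shift [ 0.0005 -0.0011  0.008 ] turn None
[466.6900106  155.02832183  66.        ]
```

```bash
python3 -m jog '[[0.0005,0,0.008,0,100],[0.0005,0,0.008,0,100],[0.0005,0,0.008,0,60],[0.0005,0,0.008,0,30],[0.0005,0,0.008,0,15],[0.0005,0,0.008,0,15],[0.0005,0,0.008,0,15],[0.0005,0,0.008,0,15]]' 40
python3 -m jog '[[0,0,0,0,15],[0,0,0,0,15]]'
```

```text
time: 11.6
tool_pos: [471.9, 157.0, 46.3]
tcp_rot: [-179.9, -0.3, -74.0]
ft_force: [-0.3, -0.4, 2.7]
finger_gap: 34.7
time: 11.8
tool_pos: [471.9, 157.0, 46.3]
tcp_rot: [-179.9, -0.3, -74.0]
ft_force: [-0.2, 0.0, 1.4]
finger_gap: 34.6
```

```bash
python3 -m jog '[[0,0,-0.03,0,15],[0,0,-0.07,0,15],[0,0,-0.11,0,15],[0,0,-0.13,0,15],[0,0,-0.13,0,15]]'
python3 -m jog '[[0.03,0.012,0,0,15],[0.07,0.029,0,0,15],[0.11,0.045,0,0,15],[0.14,0.058,0,0,15],[0.151,0.062,0,0,15],[0.151,0.062,0,0,15],[0.151,0.062,0,0,15]]'
python3 - <<'E'
from h import *
r.snapshot("top");st=r.sense();s=r.snapshot("wrist");T=camT(s,st);save(s,"w8");print(st["tool_pos"],st["finger_gap"])
z=st["tool_pos"][2]-46
for d in r.pinpoint(s,"cup"):print(d,onz(s,d["uv"],18,T))
for d in r.pinpoint(s,"reamer"):print(d,onz(s,d["uv"],z,T))
go([454,-6,140])
E
```

```text
time: 12.3
tool_pos: [473.8, 158.2, 180.1]
tcp_rot: [-179.6, -0.3, -74.0]
ft_force: [0.2, 0.8, -0.6]
finger_gap: 35.0
time: 13.0
tool_pos: [455.5, -3.5, 179.6]
tcp_rot: [-179.6, -0.3, -74.0]
ft_force: [-0.1, -0.2, -1.8]
finger_gap: 35.0
[455.66102735  -3.13307421 179.85307082] 35.00571871874621
{'uv': [323.7, 225.0], 'conf': 0.69} [455.16004976  -7.67461742  18.        ]
{'uv': [496.3, 94.0], 'conf': 0.92} [556.32202512 -47.20167743 133.85307082]
{'uv': [318.6, 291.8], 'conf': 0.66} [454.92656     -3.41962766 133.85307082]
{'uv': [373.0, 22.3], 'conf': 0.6} [566.76820863   7.56658333 133.85307082]
tcp [455.9  -3.  180.3] [-179.6   -0.3  -73.9] shift [0.0021 0.0029 0.0403] turn None
```

View pics/w8.png

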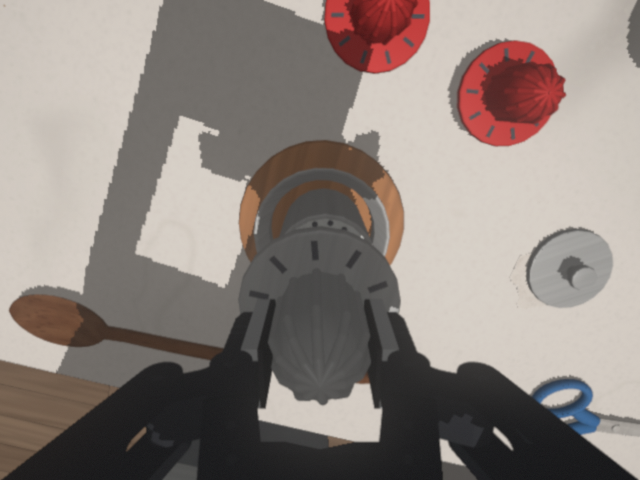

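The reamer is held upright over the cup, with its disc at columns 240 to 400. I'm lowering it to just above the rim and checking.

```bash
python3 -m jog '[[0.0026,0.0018,0.015,0,15],[0.0026,0.0018,0.03,0,15],[0.0026,0.0018,0.036,0,15],[0.0026,0.0018,0.036,0,15],[0.0026,0.0018,0.036,0,15],[0.0026,0.0018,0.036,0,15]]'
python3 - <<'E'
from h import *
st=r.sense();s=r.snapshot("wrist");b=r.snapshot("scene");print(st["tool_pos"],st["tcp_rot"])
T=camT(s,st)
for d in r.pinpoint(s,"cup"):print(d,onz(s,d["uv"],18,T))
im=np.hstack([cv2.resize(s["image"][130:430,160:480],(426,400)),cv2.resize(b["image"][180:260,320:394],(370,400),interpolation=2)])
save({"image":im},"w9")
E
```

```text
time: 13.8
tool_pos: [455.8, -6.0, 145.2]
tcp_rot: [-179.5, -0.4, -73.9]
ft_force: [0.6, 0.0, -1.2]
finger_gap: 34.7
[455.80893499  -6.0251366  145.24782512] [-179.50736577   -0.35300034  -73.87427182]
```

View pics/w9.png

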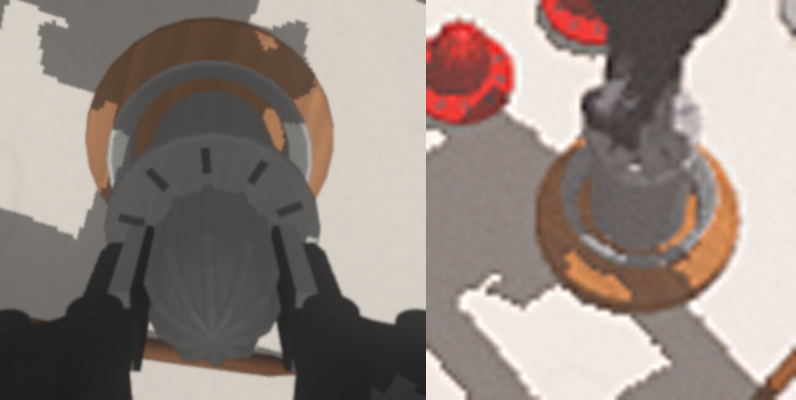

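The reamer is aligned in both views, so I'm lowering it gently.

```bash
python3 -m jog '[[0,0.0012,0.003,0,15],[0,0.0012,0.007,0,15],[0,0.0012,0.01,0,15],[0,0.0012,0.012,0,15],[0,0.0012,0.012,0,15]]'
python3 -m jog '[[0,0,0.001,0,15],[0,0,0.002,0,15],[0,0,0.003,0,15],[0,0,0.003,0,15]]'
```

```text
time: 14.45
tool_pos: [454.2, -6.5, 132.4]
tcp_rot: [-179.6, -0.3, -73.9]
ft_force: [-0.4, -0.0, -0.9]
finger_gap: 34.7
time: 14.85
tool_pos: [454.2, -6.5, 129.3]
tcp_rot: [-179.6, -0.3, -73.9]
ft_force: [-0.5, -0.0, -1.9]
finger_gap: 34.8
```

```bash
python3 -m jog '[[0,0,0.001,0,15],[0,0,0.002,0,15],[0,0,0.003,0,15],[0,0,0.003,0,15]]'
```

```text
time: 15.25
tool_pos: [454.5, -6.5, 127.2]
tcp_rot: [-179.5, -0.3, -73.9]
ft_force: [-3.8, 1.1, 7.5]
finger_gap: 35.0
```

Contact came at TCP z = 127.2, against 127 expected for a seated reamer. I'm releasing and backing off.

```bash
python3 -m jog '[[0,0,0,0,35],[0,0,0,0,50],[0,0,0,0,75],[0,0,0,0,100],[0,0,0,0,100],[0,0,0,0,100]]'
python3 -m jog '[[0,0,-0.03,0,100],[0,0,-0.07,0,100],[0,0,-0.11,0,100],[0,-0.03,-0.12,0,100],[0.05,-0.03,-0.12,0,100],[0.1,-0.03,-0.12,0,100],[0.1,-0.03,-0.12,0,100],[0.1,-0.03,-0.12,0,100]]'
python3 - <<'E'
from h import *
r.snapshot("top");st=r.sense();s=r.snapshot("wrist");b=r.snapshot("scene");T=camT(s,st);Tb=camT(b)
for n,q,M in(("wrist",s,T),("scene",b,Tb)):
    for l in("cup","reamer"):
        for d in r.pinpoint(q,l):print(n,l,np.round(d["uv"]),round(d["conf"],2),onz(q,d["uv"],18 if l=="cup" else 81,M).round(1))
    print(proj(q,[[454,-6,18],[454,-6,81]],M).round())
im=np.hstack([cv2.resize(s["image"],(533,400)),cv2.resize(b["image"][175:265,320:380],(267,400),interpolation=2)])
save({"image":im},"w10")
E
```

```text
time: 15.85
tool_pos: [454.5, -6.5, 127.1]
tcp_rot: [-179.6, -0.3, -73.9]
ft_force: [0.7, -0.9, -0.7]
finger_gap: 85.6
time: 16.65
tool_pos: [509.9, -94.7, 247.5]
tcp_rot: [-179.6, -0.3, -74.0]
ft_force: [-0.6, 0.1, -0.4]
finger_gap: 85.3
wrist cup [210. 234.] 0.87 [454.1  -7.2  18. ]
wrist reamer [239.  72.] 0.92 [594.3 -14.9  81. ]
wrist reamer [347. 130.] 0.79 [578.3 -94.8  81. ]
wrist reamer [188. 258.] 0.75 [453.8  -6.4  81. ]
[[209. 234.]
 [188. 258.]]
scene cup [362. 220.] 0.78 [457.4 -14.5  18. ]
scene reamer [361. 209.] 0.72 [460.2  -8.4  81. ]
scene reamer [330. 201.] 0.71 [545.9  35.   81. ]
scene reamer [217. 390.] 0.7 [364.  628.5  81. ]
scene reamer [354. 180.] 0.56 [544.7 -67.6  81. ]
[[361. 222.]
 [362. 211.]]
```

The viewer limit is reached, so I'll do one numeric check of the level: compare the reamer's detected box with the box predicted for a seated reamer. If they match, I'll hand in.

```bash
python3 - <<'E'
from h import *
st=r.sense();s=r.snapshot("wrist");T=camT(s,st)
t=np.linspace(0,6.283,100);c=lambda R_,z:np.c_[454+R_*np.cos(t),-6.3+R_*np.sin(t),0*t+81+z]
q=proj(s,np.vstack([c(34,12),c(34,19),c(18,50),c(8,67)]),T);p=np.r_[q.min(0),q.max(0)]
b=min((d["bbox"] for d in r.search_frame(s,"reamer")),key=lambda b:np.abs(b-p).sum())
print("pred",p.round(),"seen",np.round(b))
if np.abs(b-p).max()<7: r.hand_in();print("handed in")
E
```

```text
pred [134. 220. 230. 310.] seen [135. 222. 234. 313.]
the job is handed in; nothing more can be done
handed in
```

The juicer is together and the job is handed in, at about 17 s on the robot's clock. The cup stands in the collar on the pocket floor. The steel reamer is on it, cone up, and the gripper is open and clear of both. I left the red and pink look-alikes and the flat lid alone.

**Last checks**
- **Contact heights:** the cup met the floor with the TCP at z = 74.0 (74.1 expected). The reamer met the rim at 127.2 (127 expected).
- **Wrist camera after release:** the cup is at (454.1, -7.2) and the reamer at (453.8, -6.4), so they agree to about 1 mm. The reamer's detected box is within 4 px of the one predicted for a level, seated reamer.
- **Scene camera:** it was off from this by about 8 mm for the cup and 6 mm for the reamer, only about 2 px at its distance. I trusted the closer wrist camera.
- **Not checked by eye:** the 12-picture limit blocked my final image, so the level of the disc rests on these numbers alone.

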